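# Put the graded jars back on their stand

## Robot

A 7-joint arm with a two-finger parallel gripper is mounted at the origin on a cart in front of the work surface, level with it; the furniture and walls round the work are solid. World frame = base frame: x ahead of the robot, y to its left, z up, the work surface at z = 0. Lengths are in mm, angles in rad, forces in N, time in s.
With the tool pointing down it reaches from about 350 to 900 mm from the base axis. Payload 8.1 kg.
Tool frame: the origin (TCP) lies midway between the tips of the shut fingers; the grasp point (between the pads) lies 19 mm behind it; z points along the fingers, y is the line along which they close (so a half turn about z gives the same grasp; the last joint's range is limited). The gripper opens to 85 mm and grips with 20 to 120 N. Pads are 22 mm wide; open, the fingers measure 114 mm over their backs; the gripper's body (76 mm by 85 mm) begins 54 mm behind the grasp point. The pads swing forward as they close: fully open they stand 13 mm farther back than shut.
Start: joints at [-1.257, 0.434, 0.025, 1.573, -0.012, 1.134, -0.075], TCP at [253.05, 571.495, 231.323] pointing down, gripper open.
Joint ranges: [-2.62, 2.62], [-0.44, 2.09], [-1.27, 1.32], [0.08, 2.57], [-1.32, 4.46], [0.12, 2], [-2.74, 2.74]. Speed limits (rad/s): [2.22, 2.22, 3.01, 3.01, 3.14, 3.14, 3.14].

## Interface

Orientations are given as a unit quaternion [x, y, z, w].
In Python, from rig import manip gives the robot as it stands. Calls block until the motion is done:
- manip.goto(position, orientation): joint-space move of the TCP to a pose.
- manip.line_to(position, frame=None, feed=150, threshold=None): straight line of the TCP; frame=None keeps the orientation; feed is the mean speed in mm/s. With threshold (N) it stops when the force on the tool has changed by that much, and returns True; else False.
- manip.goto_joints(angles): joint-space move.
- manip.gripper_open() and manip.gripper_close(): open the fingers fully, or close them until they stop; the grip force is fixed at half the most.
- manip.dwell(seconds).
- manip.solve_ik(position, orientation): joint angles nearest the present ones, or None.
- manip.sense(): the state.
- manip.read_camera(name): name is "side" or "top" or "wrist"; returns a dict with "img" (384x512x3 uint8, blue, green, red), "depth" (384x512 float32, mm along the optical axis (not along the pixel's ray), 0 where there is no reading), "fx", "fy", "cx", "cy" (pixels), "R" (3x3) and "t" (3): a world point X has camera coordinates R X + t; the wrist camera has in their place "tool_from_camera" (4x4, takes a point from camera to tool coordinates, whose origin is the TCP and whose axes are the flange's). Camera axes: x right, y down, z forward; pixel columns grow to the right and rows downward; lengths in mm; the calibration is good to about 2 mm. The wrist camera is an equidistant fisheye: a pixel r from the principal point sees the ray r / f radians off the axis. A picture is of the moment at which its call begins: read the wrist's pose just before it.
A pose or a line that the arm cannot do raises manip.Unreachable and nothing moves.
- manip.finish_job(): hands the job in; it is judged then, once.
The state is a dict: "t": time; "joint_positions": joint angles; "joint_velocities": joint speeds; "tau": joint torques, N m; "ee_pos": TCP position; "ee_rot": TCP orientation; "ft_force": force on the tool from outside, world axes, zero at the start; "wrist_torque": the same for the moment, N m; "grip_width": finger opening in mm; "finger_force": force on a finger pad.
Only numpy, scipy, OpenCV 4.12 (cv2) and the standard library are available. Lean on these libraries where they do the work, as an engineer would, in place of code of your own. Each camera call takes 0.05 s, during which the arm holds its last target. There are 200 camera calls.

## Task

Put the five white storage jars back on their wooden stand in order of height, one in each well: the tallest in the end well on the side of the brass utensil crock, stepping down to the shortest at the other end. Keep them upright, set each one down gently so that it stands flat on the floor of its well, and leave the spice jar, the glass and the teaspoon where they are.

Things in the scene. Friction and masses are not known exactly. Their poses are not given: they have to be found in the camera images.
- stand: Jar stand: wooden board 456 mm long (its y axis), 114 mm deep (its x axis), 24 mm high, fixed to the worktop. Five equal round wells, 78 mm across and 12 mm deep (cork floor 12 mm above the worktop), in a row along its y axis at y = -176, -88, 0, +88 and +176 mm, x = 0. A thin brass rail runs along the back edge (x = +51 mm, top 51 mm above the worktop). Origin: centre of its underside; z up.
- jar_a: White stoneware storage jar with a pale wooden lid, the tallest of the set of five: 168 mm tall in all, 62 mm across (lid 63 mm) like the others. The lid is fast: the jar can be lifted by the lid's turned knob, 24 mm across, from 146 to 168 mm above the foot, full width from 152 to 165 mm; it may then hang a few degrees askew. About 0.32 kg. Origin: centre of its underside; z up.
- jar_b: White stoneware storage jar with a pale wooden lid, the second tallest of the set of five: 146 mm tall in all, 62 mm across (lid 63 mm) like the others. The lid is fast: the jar can be lifted by the lid's turned knob, 24 mm across, from 124 to 146 mm above the foot, full width from 130 to 143 mm; it may then hang a few degrees askew. About 0.29 kg. Origin: centre of its underside; z up.
- jar_c: White stoneware storage jar with a pale wooden lid, the middle of the set of five: 124 mm tall in all, 62 mm across (lid 63 mm) like the others. The lid is fast: the jar can be lifted by the lid's turned knob, 24 mm across, from 102 to 124 mm above the foot, full width from 108 to 121 mm; it may then hang a few degrees askew. About 0.26 kg. Origin: centre of its underside; z up.
- jar_d: White stoneware storage jar with a pale wooden lid, the second shortest of the set of five: 102 mm tall in all, 62 mm across (lid 63 mm) like the others. The lid is fast: the jar can be lifted by the lid's turned knob, 24 mm across, from 80 to 102 mm above the foot, full width from 86 to 99 mm; it may then hang a few degrees askew. About 0.23 kg. Origin: centre of its underside; z up.
- jar_e: White stoneware storage jar with a pale wooden lid, the shortest of the set of five: 80 mm tall in all, 62 mm across (lid 63 mm) like the others. The lid is fast: the jar can be lifted by the lid's turned knob, 24 mm across, from 58 to 80 mm above the foot, full width from 64 to 77 mm; it may then hang a few degrees askew. About 0.2 kg. Origin: centre of its underside; z up.
- crock: Hammered brass crock with two cooking tools, 86 mm across, 337 mm tall with the tools; fixed, behind the stand, off to its left or right (a round timer stands on the other side). It stands under wall cabinets, whose fronts with their knobs are 620 mm ahead of the robot's base, undersides 455 mm up: mind the wrist. Origin on its underside, 15 mm off the crock's axis.
- spice_jar: Bystander, standing among the jars: small glass spice jar with red cap, 45 mm across, 106 mm tall. Origin: centre of its underside.
- glass: Bystander: small empty clear tumbler behind the stand, 48 mm across, 61 mm tall. Origin: centre of its underside.
- teaspoon: Bystander: teaspoon lying between the robot and the stand, 130 mm long (its x axis), 27 mm wide, 11 mm high. Origin: centre of its underside.
Mind the look-alikes: they are no part of the job. Leave any green or purple look-alike of the jar_b alone.

How it is judged (in metres and radians):
At the end, for the whole second after the job is handed in: The five jars, tallest to shortest counted from the crock's end of the stand, each stand released, still and upright (0.06 rad) on the floor of their own well: within 13 mm of its centre along and across the stand and 4 mm of its height (x of jar_a in the frame of stand between -0.013 and 0.013 m and z of jar_a in the frame of stand between 0.008 and 0.016 m and angle between each of jar_a, jar_b, jar_c, jar_d, jar_e's own z axis and vertical below 0.06 rad and linear speed of each of jar_a, jar_b, jar_c, jar_d, jar_e below 0.02 m/s and angular speed of each of jar_a, jar_b, jar_c, jar_d, jar_e below 0.2 rad/s and x of jar_b in the frame of stand between -0.013 and 0.013 m and z of jar_b in the frame of stand between 0.008 and 0.016 m and x of jar_c in the frame of stand between -0.013 and 0.013 m and z of jar_c in the frame of stand between 0.008 and 0.016 m and x of jar_d in the frame of stand between -0.013 and 0.013 m and z of jar_d in the frame of stand between 0.008 and 0.016 m and x of jar_e in the frame of stand between -0.013 and 0.013 m and z of jar_e in the frame of stand between 0.008 and 0.016 m and ((y of crock in the frame of stand above 0 m and y of jar_a in the frame of stand between 0.163 and 0.189 m and y of jar_b in the frame of stand between 0.075 and 0.101 m and y of jar_c in the frame of stand between -0.013 and 0.013 m and y of jar_d in the frame of stand between -0.101 and -0.075 m and y of jar_e in the frame of stand between -0.189 and -0.163 m) or (y of crock in the frame of stand below 0 m and y of jar_a in the frame of stand between -0.189 and -0.163 m and y of jar_b in the frame of stand between -0.101 and -0.075 m and y of jar_c in the frame of stand between -0.013 and 0.013 m and y of jar_d in the frame of stand between 0.075 and 0.101 m and y of jar_e in the frame of stand between 0.163 and 0.189 m))); the robot touches nothing.
It fails at once if a jar is tipped (leans more than 35 degrees) (angle between any of jar_a, jar_b, jar_c, jar_d, jar_e's own z axis and vertical above 0.61 rad).
It fails at once if a jar is dropped (moves faster than 0.6 m/s out of the fingers, as after a fall of 2 cm) ((linear speed of jar_a above 0.6 m/s and contact force between jar_a and the fingers below 0.1 N) or (linear speed of jar_b above 0.6 m/s and contact force between jar_b and the fingers below 0.1 N) or (linear speed of jar_c above 0.6 m/s and contact force between jar_c and the fingers below 0.1 N) or (linear speed of jar_d above 0.6 m/s and contact force between jar_d and the fingers below 0.1 N) or (linear speed of jar_e above 0.6 m/s and contact force between jar_e and the fingers below 0.1 N)).
It fails at once if the spice jar, the glass or the teaspoon is pushed more than 3 cm or knocked over (distance of any of spice_jar, glass, teaspoon from where it was at the start of the episode above 0.03 m or angle between any of spice_jar, glass, teaspoon's own z axis and vertical above 0.6 rad).
It also fails if it takes over 136 s, if anything falls off the work surface, if the arm or the gripper's body presses on something with over 40 N, if the wrist force passes 120 N, or if a joint passes its speed limit or range.

## Working session

There is one attempt and no reset: what is moved stays moved. The work goes in short steps, each a Python script; the robot and the scene stay as the last script left them, time stands still between calls to the robot, and variables do not carry over. Pictures are saved under pics/ and viewed, at most 14 in all, crops included, and the job is handed in when it is done.

```bash
ls; mkdir -p pics
python3 - <<'E'
from rig import manip
import cv2,pickle
s=manip.sense();print(s)
d={}
for n in("top","side","wrist"):
    c=manip.read_camera(n);d[n]=c;cv2.imwrite(f"pics/{n}0.png",c["img"])
    print(n,{k:v for k,v in c.items() if k not in("img","depth")})
pickle.dump(d,open("c0.pkl","wb"))
E
```

```text
pics
{'t': 0.0, 'joint_positions': array([-1.25657964,  0.43523002,  0.02491958,  1.57409926, -0.01160022,
        1.13400351, -0.07509313]), 'joint_velocities': array([ 0.00063006, -0.00076975, -0.00018414, -0.00056294,  0.00042308,
       -0.00052506, -0.00067309]), 'tau': array([-2.43183371e-03, -6.70444822e+01,  1.02424309e+00, -3.16239059e+01,
        1.55455212e-02,  1.22771124e-02, -1.99390746e-05]), 'ee_pos': array([252.84932039, 571.01117842, 230.52014397]), 'ee_rot': array([ 2.06910031e-01,  9.78359649e-01, -7.90863154e-04, -1.04833062e-04]), 'ft_force': array([ 0.48240591, -0.22396991,  0.29048441]), 'wrist_torque': array([-0.00610191, -0.00974287, -0.03422518]), 'finger_force': 0.0, 'grip_width': 85.56404673387122}
top {'fx': 388.70510169997027, 'fy': 388.70510169997027, 'cx': 256.66345105191436, 'cy': 193.40272984735995, 'R': array([[-6.12573900e-03, -9.99980920e-01,  7.96283061e-04],
       [-9.86033998e-01,  5.90776682e-03, -1.66439336e-01],
       [ 1.66431456e-01, -1.80472610e-03, -9.86051375e-01]]), 't': array([-117.87538136,  544.15412924, 1482.23622327])}
side {'fx': 368.725025806966, 'fy': 368.725025806966, 'cx': 258.49469853888655, 'cy': 198.0508610628413, 'R': array([[ 8.49104492e-01, -5.28224699e-01,  4.78101207e-04],
       [-2.34375703e-01, -3.77562354e-01, -8.95831847e-01],
       [ 4.73381021e-01,  7.60542790e-01, -4.44392926e-01]]), 't': array([-539.94090657,  120.66460927, 1197.59564742])}
wrist {'fx': 297.3186396354542, 'fy': 297.3186396354542, 'cx': 254.63742768286676, 'cy': 192.0247657835126, 'tool_from_camera': array([[-1.14318256e-04, -9.60684547e-01, -2.77642194e-01,
         7.05869881e+01],
       [ 9.99999918e-01, -1.77519225e-06, -4.05604224e-04,
        -9.91613989e-01],
       [ 3.89164842e-04, -2.77642217e-01,  9.60684468e-01,
        -1.43106368e+02],
       [ 0.00000000e+00,  0.00000000e+00,  0.00000000e+00,
         1.00000000e+00]])}
```

View pics/top0.png

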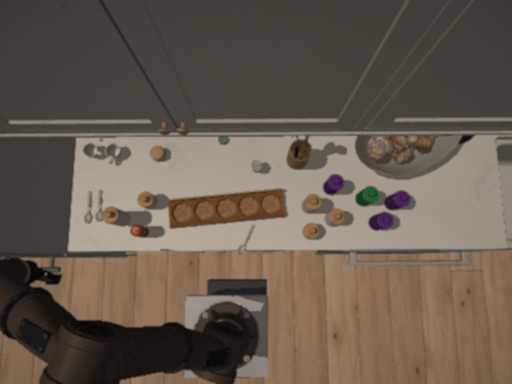

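View pics/side0.png

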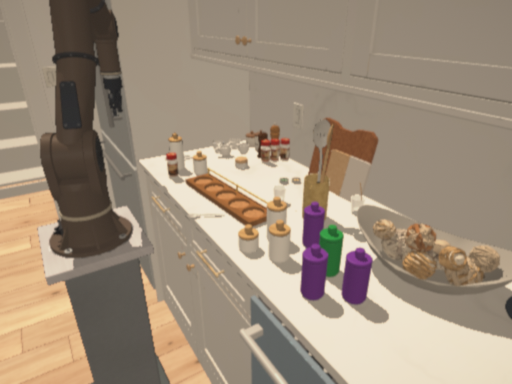

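The top view shows the crock at (299,153), which is the −y side. The stand runs from (168,215) to (285,203). Pale-lidded jars are at (313,203), (336,216), (312,231), (146,200) and (111,215), and the red-capped spice jar is at (138,230). The side view shows purple and green decoys to the right of the crock.

```bash
cat > h.py <<'E'
import numpy as np,cv2
def cloud(c):
    v,u=np.mgrid[:384,:512].astype(float);d=c["depth"]
    P=np.stack([(u-c["cx"])/c["fx"]*d,(v-c["cy"])/c["fy"]*d,d],-1)
    X=(P-c["t"])@c["R"]; X[d<=0]=np.nan
    return X
E
python3 - <<'E'
import pickle,numpy as np,cv2
from h import *
d=pickle.load(open("c0.pkl","rb"))
T=cloud(d["top"]);S=cloud(d["side"])
for n,(u,v) in dict(j1=(313,203),j2=(336,216),j3=(312,231),j4=(146,200),j5=(111,215),tub=(158,153),spice=(138,230),crock=(299,153),glass=(258,167)).items():
    w=T[v-9:v+10,u-9:u+10].reshape(-1,3);w=w[~np.isnan(w[:,0])]
    zt=np.percentile(w[:,2],99); k=w[w[:,2]>w[:,2].max()-12]; b=w[w[:,2]>w[:,2].max()-40]
    print(n,"top",w[:,2].max().round(),len(k),k[:,:2].mean(0).round(1),((b[:,:2].max(0)+b[:,:2].min(0))/2).round(1),
    )
    c=k[:,:2].mean(0); q=S.reshape(-1,3);q=q[np.hypot(*(q[:,:2]-c).T)<36]
    if len(q):
        k2=q[q[:,2]>q[:,2].max()-12];print("    side",q[:,2].max().round(),len(k2),k2[:,:2].mean(0).round(1))
# stand wells: rect via mask of brown
hsv=cv2.cvtColor(d["top"]["img"],cv2.COLOR_BGR2HSV)
m=np.zeros((384,512),np.uint8);m[186:232,162:292]=1
X=T
st=(X[...,2]>17)&(X[...,2]<32)&(m>0)&(hsv[...,1]>90)
p=X[st][:,:2].astype(np.float32);print(len(p),cv2.minAreaRect(p),np.median(X[st][:,2]))
c=np.isfinite(X[...,2])&(X[...,2]>5)&(X[...,2]<17)&(m>0)&(hsv[...,1]>90)
n,l,s,ce=cv2.connectedComponentsWithStats(c.astype(np.uint8))
for i in range(1,n):
    if s[i,4]>60: print(s[i,4],ce[i].round(1),X[l==i].mean(0).round(1))
cv2.imwrite("pics/crop0.png",cv2.resize(d["top"]["img"][120:250,70:350],None,fx=2.8,fy=2.8,interpolation=cv2.INTER_CUBIC))
print(np.nanmedian(T[225:245,180:230][...,2]))
E
```

```text
j1 top 152.0 33 [ 497.  -327.7] [ 496.8 -327. ]
    side 146.0 41 [ 492.  -334.6]
j2 top 133.0 28 [ 445.9 -419. ] [ 446.4 -417.8]
    side 126.0 45 [ 440.2 -424.7]
j3 top 88.0 32 [ 394.7 -329.3] [ 395.7 -328.9]
    side 80.0 43 [ 390.  -335.5]
j4 top 110.0 29 [517.1 305.8] [517.  307.7]
    side 102.0 18 [514.1 301.4]
j5 top 175.0 34 [450.7 412.5] [450.4 411.9]
    side 167.0 18 [445.8 406.7]
tub top 52.0 124 [714. 279.] [712.8 277.5]
    side 44.0 56 [706.9 269.5]
spice top 115.0 101 [398.  328.3] [397.2 328.8]
    side 109.0 42 [392.6 321.2]
crock top 188.0 6 [ 700.1 -298.4] [ 680.7 -279.1]
    side 332.0 9 [ 720.9 -300.3]
glass top 70.0 22 [ 652.3 -116.5] [ 655.9 -117.3]
    side 683.0 64 [ 657.2 -115. ]
1891 ((488.58392333984375, 0.6360015869140625), (110.22900390625, 454.1699523925781), 5.405332088470459) 24.69885405701061
225 [269.9 203.7] [ 507.  -173.9   13.1]
216 [247.8 205.6] [499.9 -85.7  13. ]
238 [225.7 207.9] [490.9   2.8  13.2]
232 [203.5 210.2] [482.4  91.1  13. ]
221 [181.8 212.5] [473.8 177.4  13.1]
1.6017885205420601
```

View pics/crop0.png

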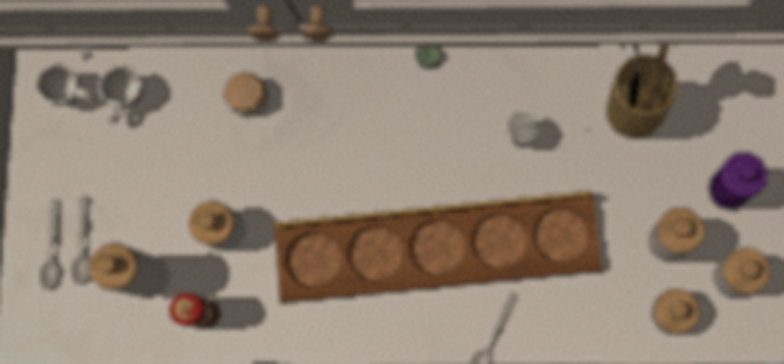

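Jars matched by height and by their tops: a≈(451,412), b≈(497,−328), c≈(446,−419), d≈(517,306), e≈(395,−329). The wells run from (474,177) to (507,−174), and the crock is at −y. The crop shows all five wells empty and the teaspoon in front of the stand. The two fixed cameras disagree by about 6 mm, so I'll refine with the wrist camera.

```bash
cat >> h.py <<'E'
from scipy.spatial.transform import Rotation as Ro
def wcloud(c,s):
    v,u=np.mgrid[:384,:512].astype(float);d=c["depth"]
    x=(u-c["cx"])/c["fx"];y=(v-c["cy"])/c["fy"];th=np.hypot(x,y)+1e-9
    k=np.tan(th)/th*d
    P=np.stack([x*k,y*k,d],-1);M=c["tool_from_camera"]
    P=P@M[:3,:3].T+M[:3,3]
    X=P@Ro.from_quat(s["ee_rot"]).as_matrix().T+s["ee_pos"]; X[d<=0]=np.nan
    return X
def quat(ang,flip=False):
    """tool down, closing axis (tool y) at world angle ang from x"""
    y=np.array([np.cos(ang),np.sin(ang),0])*(-1 if flip else 1);z=np.array([0,0,-1.])
    return Ro.from_matrix(np.c_[np.cross(y,z),y,z]).as_quat()
JAR=dict(a=(451,412,168),b=(497,-328,146),c=(446,-419,124),d=(517,306,102),e=(395,-329,80))
WELL=dict(a=(507,-174),b=(499.5,-86),c=(491,2),d=(482.5,90),e=(474,177.5))
def knob(X,xy,H):
    m=(X[...,2]>H-10)&(X[...,2]<H+8)&(np.hypot(X[...,0]-xy[0],X[...,1]-xy[1])<25)
    p=X[m]; 
    if len(p)<5: return None
    (cx,cy),r=cv2.minEnclosingCircle(p[:,:2].astype(np.float32))
    return np.r_[np.median(p[:,:2],0),cx,cy,r,np.median(p[:,2]),len(p)].round(1)
E
python3 - <<'E'
from rig import manip
from h import *
np.set_printoptions(suppress=True,precision=2)
for f in(False,True):
  for k in JAR:
    x,y,H=JAR[k]
    for P in((x,y,H-19),(x,y,175+H-19),(*WELL[k],H-7),(*WELL[k],175+H-19)):
        q=manip.solve_ik(list(map(float,P)),list(quat(-0.09,f)));print(f,k,P,q)
E
```

```text
False a (451, 412, 149) [-1.05  0.5   0.33  1.73 -0.19  0.95 -0.74]
False a (451, 412, 324) [-1.09  0.36  0.38  1.49 -0.13  1.32 -0.79]
False a (507, -174, 161) [-0.44  0.5   0.96  1.93 -0.5   0.97  0.67]
False a (507, -174, 324) [-0.5   0.29  0.97  1.7  -0.25  1.29  0.43]
False b (497, -328, 127) [-0.13  0.67  0.99  1.82 -0.66  1.02  1.03]
False b (497, -328, 302) [-0.15  0.45  0.97  1.59 -0.38  1.3   0.79]
False b (499.5, -86, 139) [-0.46  0.41  0.71  2.01 -0.35  0.85  0.35]
False b (499.5, -86, 302) [-0.59  0.21  0.81  1.79 -0.16  1.21  0.17]
False c (446, -419, 105) [ 0.07  0.72  0.96  1.8  -0.69  1.    1.22]
False c (446, -419, 280) [-0.03  0.57  1.13  1.59 -0.53  1.32  1.09]
False c (491, 2, 117) [-0.54  0.39  0.56  2.06 -0.3   0.77  0.11]
False c (491, 2, 280) [-0.68  0.18  0.67  1.86 -0.12  1.15 -0.05]
False d (517, 306, 83) [-0.85  0.56  0.32  1.81 -0.24  0.8  -0.49]
False d (517, 306, 258) [-0.91  0.38  0.4   1.62 -0.16  1.17 -0.56]
False d (482.5, 90, 95) [-0.66  0.42  0.48  2.08 -0.29  0.71 -0.08]
False d (482.5, 90, 258) [-0.77  0.2   0.58  1.89 -0.12  1.09 -0.24]
False 
[... 919 characters left out ...]
 1.16  1.59 -0.54  1.33 -2.04]
True c (491, 2, 117) [ 0.65  0.59 -1.06  1.97  0.63  0.96  2.32]
True c (491, 2, 280) [ 0.71  0.35 -1.06  1.76  0.32  1.22  2.62]
True d (517, 306, 83) [-0.41  0.57 -0.31  1.77  0.23  0.83  2.23]
True d (517, 306, 258) [-0.45  0.39 -0.25  1.58  0.1   1.18  2.34]
True d (482.5, 90, 95) [-0.16  0.4  -0.17  2.04  0.1   0.71  2.66]
True d (482.5, 90, 258) [ 0.52  0.37 -1.06  1.79  0.35  1.18  2.41]
True e (395, -329, 61) [-0.15  0.77  1.15  2.08 -0.91  0.93 -1.71]
True e (395, -329, 236) [-0.25  0.41  1.17  1.89 -0.42  1.12 -2.15]
True e (474, 177.5, 73) [-0.27  0.46 -0.25  2.02  0.18  0.69  2.42]
True e (474, 177.5, 236) [-0.36  0.25 -0.13  1.84  0.04  1.06  2.55]
```

Run:
```python
from rig import manip
from h import *
import pickle
Q=list(quat(-0.09));out=[]
for i,P in enumerate([(450.,350.,340.),(480.,300.,340.),(485.,30.,330.),(460.,-350.,340.),(440.,-310.,340.)]):
    manip.goto(list(P),Q);manip.dwell(.2)
    s=manip.sense();c=manip.read_camera("wrist");out.append((s,c));X=wcloud(c,s)
    print(i,s["t"],s["ee_pos"].round(1))
    cv2.imwrite(f"pics/w{i}.png",c["img"])
    for k,(x,y,H) in JAR.items():
        r=knob(X,(x,y),H)
        if r is not None: print(k,r)
    hsv=cv2.cvtColor(c["img"],cv2.COLOR_BGR2HSV)
    if i in(2,):
        for k,(x,y) in WELL.items():
            m=(np.hypot(X[...,0]-x,X[...,1]-y)<45)
            f=m&(X[...,2]<17)&(X[...,2]>5);p=X[f]
            print("well",k,len(p),np.median(p,0).round(1),cv2.minEnclosingCircle(p[:,:2].astype(np.float32)) if len(p)>10 else None)
    print("table",np.nanmedian(X[...,2][(np.abs(X[...,2])<15)&(X[...,0]<420)]))
pickle.dump(out,open("w.pkl","wb"))
```

```text
0 1.55 [449.1 351.1 339.3]
a [448.9 412.5 448.8 412.5  12.  168.  383. ]
d [514.6 308.5 515.2 306.6  11.4 102.  223. ]
table 0.23463363775800872
1 2.1417 [479.3 301.2 339.8]
a [449.9 411.8 449.2 412.4  12.1 167.8 391. ]
d [515.3 307.6 515.8 306.5  12.1 101.9 268. ]
table 0.3306871422820734
2 3.4417 [485.2  31.5 329.8]
well a 1205 [ 504.2 -177.6   13.2] ((503.869140625, -177.8085174560547), 39.01848220825195)
well b 1542 [495.9 -88.8  13.1] ((495.8301086425781, -88.51891326904297), 38.99490737915039)
well c 1849 [487.3  -0.8  13.3] ((487.20751953125, -0.9631219506263733), 39.08104705810547)
well d 2023 [479.5  88.2  13.1] ((479.44683837890625, 87.94865417480469), 39.30154800415039)
well e 1973 [471.3 175.8  13.1] ((471.3110046386719, 175.8539276123047), 39.603721618652344)
table 0.42365464791618024
3 5.1083 [ 460.7 -349.   340. ]
b [ 495.  -329.3  495.4 -330.2   12.1  146.1  336. ]
c [ 443.7 -417.9  443.4 -419.8   11.9  123.9  263. ]
e [ 394.  -330.5  393.2 -330.8   12.2   80.   239. ]
table 0.4647940583907939
4 5.6583 [ 440.3 -310.6  340.1]
b [ 494.2 -328.9  495.5 -330.5   12.   146.   307. ]
c [ 443.5 -417.8  443.6 -419.9   11.9  123.9  257. ]
e [ 392.9 -330.5  392.  -331.5   11.8   80.   226. ]
table 0.45888638857303476
```

View pics/w3.png

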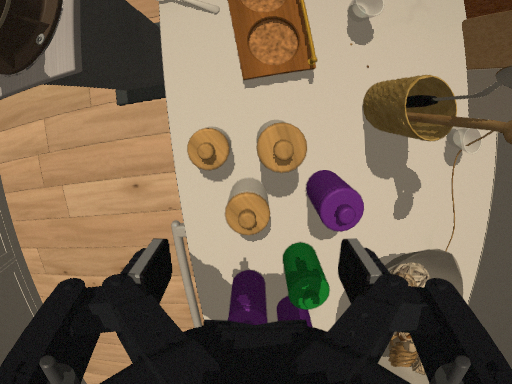

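View pics/w2.png

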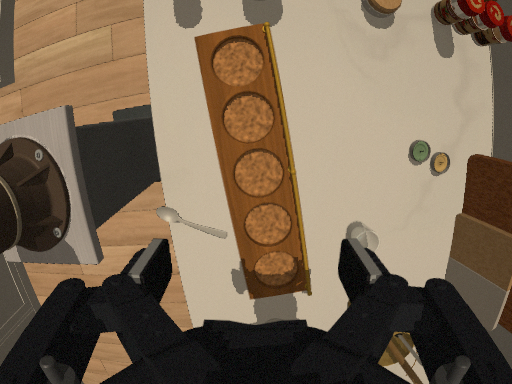

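The wrist views give consistent knob centres, heights and well centres. In w3, jars e, b and c are at (208,150), (283,150) and (247,213), and the purple decoy at (345,212) is clear of them. In w2 all five wells are empty. I'll start with jar b.

```bash
cat >> h.py <<'E'
J=dict(a=(449,412.4,168),b=(495.4,-330.3,146),c=(443.5,-419.8,124),d=(515.5,306.6,102),e=(392.6,-331.1,80))
W=dict(a=(503.9,-177.5),b=(495.7,-89),c=(487.4,-1),d=(479.3,87.5),e=(471.1,175.5))
def move(manip,k,foot=175.):
    Q=list(quat(-0.09));x,y,H=J[k];zp=H-19.;wx,wy=W[k]
    P=lambda x,y,z:[float(x),float(y),float(z)]
    manip.goto(P(x,y,H+40),Q)
    manip.line_to(P(x,y,zp),Q,feed=100)
    manip.gripper_close();manip.dwell(.2)
    s=manip.sense();print(k,"grip",s["grip_width"],s["finger_force"],s["ee_pos"].round(1),s["t"])
    if s["grip_width"]<15: manip.gripper_open(); raise SystemExit("missed")
    manip.line_to(P(x,y,zp+20),Q,feed=60)
    manip.line_to(P(x,y,zp+foot),Q,feed=200)
    manip.line_to(P(wx,wy,zp+foot),Q,feed=220);manip.dwell(.3)
    s=manip.sense();print("over",s["grip_width"],s["ee_pos"].round(1),s["t"])
    manip.line_to(P(wx,wy,zp+32),Q,feed=150);manip.dwell(.3)
    hit=manip.line_to(P(wx,wy,zp+10.5),Q,feed=25,threshold=5)
    s=manip.sense();print("down",hit,s["ee_pos"].round(1),"foot z",s["ee_pos"][2]-zp,s["ft_force"].round(1))
    manip.gripper_open();manip.dwell(.2)
    manip.line_to(P(wx,wy,zp+80),Q,feed=120)
    s=manip.sense();c=manip.read_camera("wrist");X=wcloud(c,s)
    print("placed",knob(X,(wx,wy),H+12),"target",W[k],"t",s["t"])
    return c
E
python3 - <<'E'
from rig import manip
from h import *
c=move(manip,"b");cv2.imwrite("pics/pb.png",c["img"])
E
```

```text
b grip 21.377706471468347 58.95370309590362 [ 495.8 -330.4  127.4] 7.9583
over 20.909600948030114 [495.6 -89.7 302. ] 10.9167
down True [495.6 -89.  139.4] foot z 12.403055296784657 [0.1 0.9 5. ]
placed [495.3 -86.6 495.2 -88.6  11.7 158.  889. ] target (495.7, -89) t 14.6083
```

View pics/pb.png

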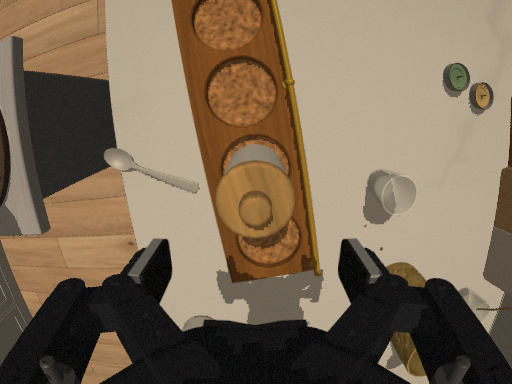

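Jar b stands in the second well: its knob at (255,208) reads 158.0 mm up, and the end well below it is still free. Next are c and e, with a higher transit over the placed jars.

```bash
sed -i 's/    manip.goto(P(x,y,H+40),Q)/    manip.goto(P(x,y,max(H+40,250)),Q);manip.line_to(P(x,y,H+25),Q,feed=200)/' h.py
python3 - <<'E'
from rig import manip
from h import *
for k in "ce": 
    c=move(manip,k);cv2.imwrite(f"pics/p{k}.png",c["img"])
E
```

```text
c grip 21.277622281829384 58.89102115645073 [ 443.8 -420.   105.4] 17.9917
over 21.303316338663677 [487.4  -1.3 280. ] 21.7667
down True [487.4  -1.  117.4] foot z 12.404775100686422 [ 0.4 -0.4  3.7]
placed [ 4.872e+02  4.000e-01  4.873e+02 -1.300e+00  1.180e+01  1.359e+02
  8.850e+02] target (487.4, -1) t 25.4583
e grip 21.221020513217738 58.544652621494606 [ 393.  -331.2   61.4] 29.1
over 21.61192031794408 [471.1 175.3 236. ] 33.2917
down True [471.1 175.4  73.4] foot z 12.38155079170349 [-0.4  0.4  4. ]
placed [471.  177.1 470.8 175.2  11.8  92.  891. ] target (471.1, 175.5) t 36.9833
```

View pics/pe.png

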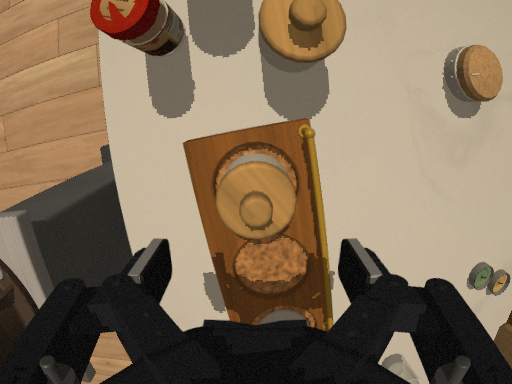

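Jar e is in its end well with its knob at (256,208). Jar d waits at (303,20), and the spice jar is undisturbed at (140,25).

Run:
```python
from rig import manip
from h import *
for k in "da": 
    c=move(manip,k);cv2.imwrite(f"pics/p{k}.png",c["img"])
    if k=="d": print("a now",knob(wcloud(c,manip.sense()),J["a"][:2],168))
manip.goto([470.,20.,330.],list(quat(-.09)));manip.dwell(.5)
s=manip.sense();c=manip.read_camera("wrist");X=wcloud(c,s);cv2.imwrite("pics/fin.png",c["img"])
for k in J: print(k,knob(X,W[k],J[k][2]+12),W[k])
manip.goto([380.,250.,330.],list(quat(-.09)));manip.dwell(.5)
cv2.imwrite("pics/fin_side.png",manip.read_camera("side")["img"]);print(manip.sense()["t"])
```

```text
d grip 21.240824778091127 58.90368825937912 [515.9 306.7  83.4] 39.9333
over 21.205426251206944 [479.4  88.1 257.9] 42.8
down True [479.4  87.4  95.4] foot z 12.36257241532175 [1.5 1.1 4.6]
placed [479.4  89.7 479.3  88.   11.8 114.  880. ] target (479.3, 87.5) t 46.4917
a now None
a grip 21.53716349789826 58.99335714584595 [449.4 412.5 149.4] 49.65
over 21.402225415265576 [ 503.9 -177.3  324. ] 54.2
down True [ 504.  -177.4  161.4] foot z 12.42368354101663 [-0.6  1.3  4.2]
placed [ 503.8 -174.8  503.8 -176.8   11.8  179.9  893. ] target (503.9, -177.5) t 57.8917
a [ 504.3 -167.   504.1 -172.7   11.2  175.    88. ] (503.9, -177.5)
b [494.9 -85.5 495.2 -88.2  11.9 157.9 287. ] (495.7, -89)
c [486.7  -0.8 486.8  -2.3  11.8 136.1 318. ] (487.4, -1)
d [479.1  87.5 479.1  87.4  11.9 114.  297. ] (479.3, 87.5)
e [470.8 173.3 471.  174.4  12.   91.9 261. ] (471.1, 175.5)
60.975
```

View pics/fin_side.png

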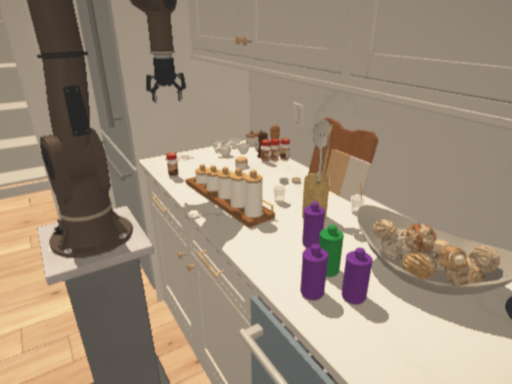

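View pics/fin.png

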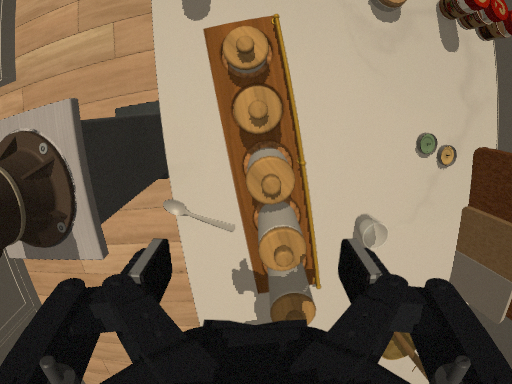

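The side view shows all five jars upright in the stand, from the tallest at (254,195) on the crock's side to the shortest at (202,178). The bystanders are in place, and the arm is clear of everything.

```bash
python3 -c "
from rig import manip
print(manip.finish_job())"
```

```text
the job is handed in; nothing more can be done
None
```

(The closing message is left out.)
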